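# Close the relish jar with its captive screw cap

### The job

The jar in the counter stand has been left open and the sauce bottle stands in the way of its cap, which hangs on a swing arm. Stand the bottle upright on the empty cork coaster in the tray; then swing the arm home so that the cap is over the jar's mouth, and only there screw the cap down (clockwise seen from above) until it stops. Keep the bottle from tipping, and leave the shaker and the can in the tray, the dip cup and the bell where they stand.

Things in the scene. Friction and masses are not known exactly. Their poses are not given: they have to be found in the camera images.
- jar_mouth (a point): Centre of the open mouth of the white ceramic jar, at the height of its rim (105 mm above the worktop). The jar is 76 mm across, 68 mm at the rim, and is fixed in a steel stand bolted to the worktop. The axes of this point are those of the stand: +x (horizontal) points from the jar to the pivot post, z up. The stand is a round foot 104 mm across under the jar and a bar to the post.
- pivot (a point): Point on the vertical axis of the swing arm's post, 140 mm from the jar's axis, 122 mm above the worktop (mid height of the arm); the post's nut ends 135 mm above the worktop. Axes as those of jar_mouth. The arm is a flat steel bar 18 mm wide; at its end a flat steel ring 77 mm across, its top 127 mm above the worktop, holds the screw cap, whose axis is 140 mm from the pivot.
- cap_arm (a joint): Swing of the arm about the post, rad. 0: home against its stop, cap exactly over the jar's mouth. Positive: swung away, counter-clockwise seen from above; at most 2.0. At value a the cap's axis lies at pivot + 0.14 m * (-cos a, -sin a) in the axes of jar_mouth. It stays where it is left (friction 0.15 N m).
- jar_cap (a joint): Turn of the screw cap relative to its arm, rad. 0: screwed all the way up (a stop); grows as it is turned clockwise seen from above, to 2.8: screwed fully down (a firm stop). The thread lowers the cap by 4 mm over the whole 2.8 rad. Friction 0.06 N m. If the cap is held while the arm swings, the hand should turn with the arm, for otherwise the cap turns in it.
- cap_grip (a point): On the axis of the black fluted screw cap, at the height to grip it: the part to grip is a round 60 mm across that stands out of the arm's ring from 127 mm above the worktop to 165 mm (4 mm less when screwed down); this point is 147 mm above the worktop when the cap is all the way up, 18 mm below the cap's top. z up; x and y turn with the cap.
- bottle_mid (a point): Centre of the sauce bottle, half-way up (94 mm above its base). The bottle is 188 mm tall, upright, 42 mm (x) by 74 mm (y), with a round brown cap 42 mm across that makes its top 27 mm (fixed to the bottle; a good place to grip it from above, any yaw). About 0.4 kg. It stands on the worktop in the arc through which the cap must swing.
- coaster: Round cork coaster, 76 mm across, 4 mm thick, fixed in the tray; origin at the centre of its underside, 5 mm above the worktop, so that its top is 9 mm above the worktop. It is at one of the tray's three places, 87 mm apart in a row.
- tray: Aluminium tray, 275 (x) by 104 (y) by 14 mm with a low rim, fixed on the worktop; origin under its centre, x along its length. Its inner floor is 5 mm above the worktop.
- shaker_mid (a point): Centre of the glass shaker in the tray, 73 mm across and 119 mm tall, half-way up. Must stay where it is.
- can_mid (a point): Centre of the drinks can in the tray, 66 mm across and 115 mm tall, half-way up. Must stay where it is.
- dip_mid (a point): Centre of the white lidded dip cup on the worktop, 69 mm across and 34 mm tall, half-way up. Must stay where it is.
- bell_mid (a point): Centre of the counter bell, 82 mm across and 67 mm tall, 30 mm above its base. Must stay where it is.
Things that resemble listed ones, but are neither listed nor needed, are in the scene too. Leave any purple look-alike of the part that bears bottle_mid alone.

How it is judged:
By the outcome, as a careful person would: the job done as asked, in the order asked, and still so for the second after the job is handed in, with the robot touching nothing.
It also fails if it takes over 72 s, if anything falls off the work surface, if the arm or the gripper's body presses on something with over 40 N, if the wrist force passes 120 N, or if a joint passes its speed limit or range.

### The arm

A 6-joint arm with a two-finger parallel gripper is mounted at the origin on a cart in front of the work surface, level with it; the furniture and walls round the work are solid. World frame = base frame: x ahead of the robot, y to its left, z up, the work surface at z = 0. Lengths are in m, angles in rad, forces in N, time in s.
With the tool pointing down it reaches from about 0.4 to 0.825 m from the base axis. Payload 7 kg.
Tool frame: the origin (TCP) lies at the very end of the fingers, on their centre line; the grasp point (between the pads) lies 19 mm behind it; z points along the fingers, y is the line along which they close (so a half turn about z gives the same grasp; the last joint's range is limited). The gripper opens to 88 mm and grips with 3 to 60 N. Pads are 19 mm wide; open, the fingers measure 130 mm over their backs; the gripper's body (78 mm by 193 mm) begins 47 mm behind the grasp point.
Start: joints at [-0.976, 0.359, 0.012, 0, -1.224, -0.288], TCP at [0.204, -0.643, 0.227] pointing down, gripper open.
Joint ranges: [-3.07, 3.07], [-1.43, 2.12], [-1.02, 1.25], [-3.03, 1.67], [-3.05, -0], [-3.03, 3.03]. Speed limits (rad/s): [2.39, 2.39, 3.01, 3.14, 3.14, 3.14].

### API

Orientations are given as [roll, pitch, yaw] about the fixed x, y, z axes, in that order (R = Rz(yaw) Ry(pitch) Rx(roll)).
In Python, from station import arm gives the robot as it stands. The module is installed in compiled form; this text tells all that it offers.
- The arm moves only by the shell command python3 -m crank 'ROWS' [FORCE]. ROWS is JSON, a list of rows, each an object of numbers: "dx", "dy", "dz": the shift along the world's x, y, z in m; "twist": the turn about the world's z in degrees; "grip": the opening, from -1 (shut) to 1 (fully open). A call has exactly 5 rows; each row is the pose to reach, as a shift and turn from the pose commanded when the call began; what a row does not reach only later rows make up. A row lasts 1/12 s, in which the tool goes at most 41.7 mm and 7.16 degrees, less where a joint would pass 70% of its speed; a pose out of reach is approached as far as the arm can. A call with a gripper value outside its range is refused whole. The fingers move at their own pace and stop on an object; FORCE is the grip in N (left out, the last holds). Time passes only in rows, so rows that repeat a pose let the fingers close, or fill a call up. It gives the time, the measured TCP pose, the force, the opening and the grip force at its end, in the units of the state.
- arm.get_state(): the state, without advancing time (a new reading comes with each control period).
- arm.grab_frame(name): name is "side" or "top"; returns the picture (384x512x3 uint8, red, green, blue); there is no depth.
- arm.get_calibration(name): a dict with "fx", "fy", "cx", "cy" (pixels), "cam_to_world" (4x4, takes a point from camera to world coordinates). Camera axes: x right, y down, z forward; pixel columns grow to the right and rows downward; lengths in m; the calibration is good to about 2 mm. A picture is of the moment at which its call begins. get_calibration takes no time and is no camera call.
- arm.job_done(): hands the job in; it is judged then, once.
The state is a dict: "t": time; "q": joint angles; "qd": joint speeds; "joint_efforts": joint torques, N m; "eef_pos": TCP position; "ee_rot": TCP orientation; "force": force on the tool from outside, world axes, zero at the start; "moment": the same for the moment, N m; "width": finger opening in m; "gripper_force": force on a finger pad.
Only numpy, scipy, OpenCV 4.12 (cv2) and the standard library are available. Lean on these libraries where they do the work, as an engineer would, in place of code of your own. Each camera call takes 0.05 s, during which the arm holds its last target. There are 200 camera calls.

## Working session

There is one attempt and no reset: what is moved stays moved. The work goes in short steps, Python scripts to look and compute and a shell command to move; the robot and the scene stay as the last step left them, time stands still between calls to the robot, and variables do not carry over. Pictures are saved under pics/ and viewed, at most 10 in all, crops included, and the job is handed in when it is done.

```bash
mkdir -p pics
python3 - <<'E'
from station import arm
import cv2,numpy as np
for n in("side","top"):
    f=arm.grab_frame(n); cv2.imwrite(f"pics/{n}0.png",cv2.resize(f[:,:,::-1],(800,600),interpolation=cv2.INTER_CUBIC))
    c=arm.get_calibration(n); print(n,c["fx"],c["fy"],c["cx"],c["cy"],np.round(c["cam_to_world"],3).tolist())
s=arm.get_state();print(s["t"],s["eef_pos"],s["ee_rot"],s["width"])
E
```

```text
side 489.6173799764906 489.6173799764906 252.2654391824464 192.72442976673284 [[-0.995, -0.065, 0.08, 0.398], [-0.099, 0.409, -0.907, 1.461], [0.026, -0.91, -0.413, 0.769], [0.0, 0.0, 0.0, 1.0]]
top 365.3256422464887 365.3256422464887 256.14646408503495 188.73827575084835 [[0.441, -0.871, 0.217, 0.273], [-0.897, -0.429, 0.103, -0.063], [0.004, -0.24, -0.971, 1.162], [0.0, 0.0, 0.0, 1.0]]
0.1 [ 0.20369253 -0.64306333  0.22570769] [ 3.14006457e+00 -1.56762709e-04 -2.83485474e+00] 0.08781782329317063
```

View pics/side0.png

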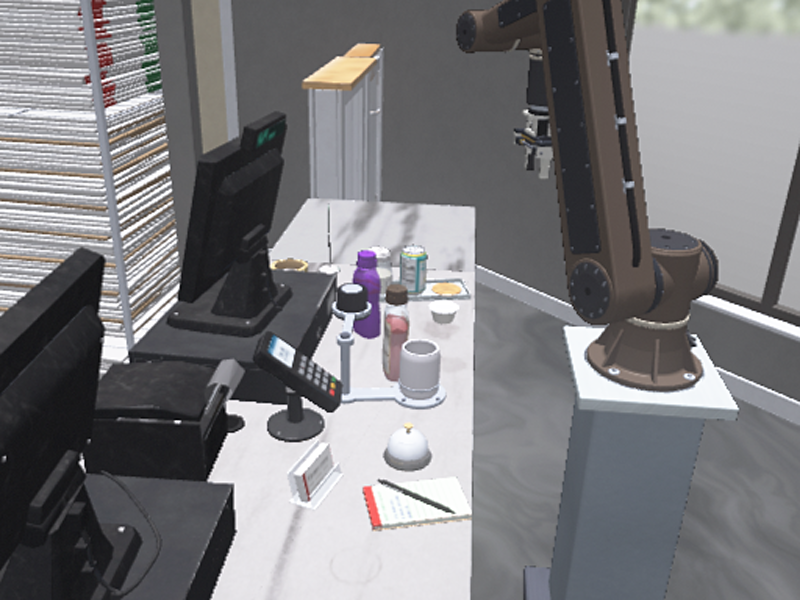

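View pics/top0.png

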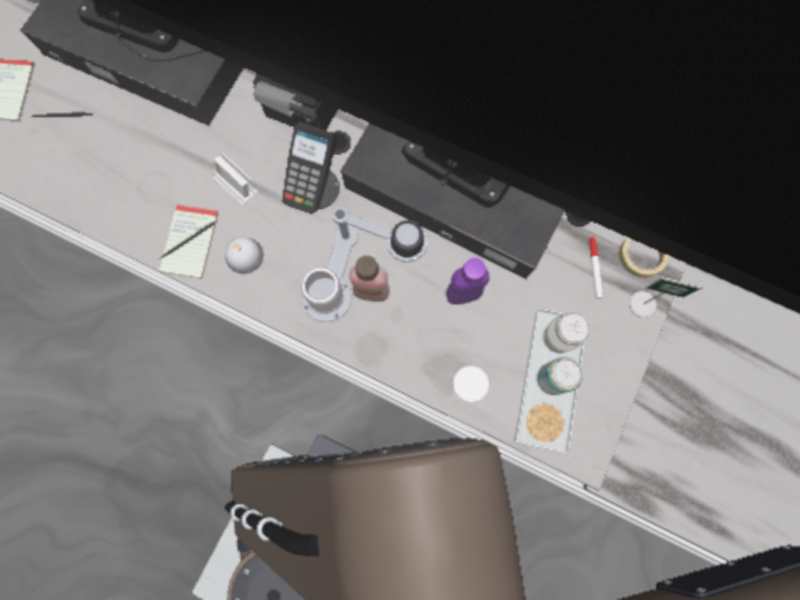

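The sauce bottle is the pink one with the brown cap, at (368,268) top and (397,293) side. The purple bottle at (474,270) is the look-alike. The empty coaster is at (546,422), next to the can (562,375) and shaker (568,330). The jar mouth is at (322,287), the post at (341,214) and the cap at (407,236). The dip cup is at (471,384) and the bell at (243,254). Next, one close crop from each camera.

```bash
cat > h.py <<'E'
from station import arm
import cv2,numpy as np
def crop(n,name,u0,v0,w,h,k):
    f=arm.grab_frame(n)[v0:v0+h,u0:u0+w,::-1]
    cv2.imwrite(f"pics/{name}.png",cv2.resize(f,None,fx=k,fy=k,interpolation=cv2.INTER_CUBIC))
def ray(n,u,v,z):  # full-res pixel -> world at height z
    c=arm.get_calibration(n);T=np.array(c["cam_to_world"])
    d=T[:3,:3]@[(u-c["cx"])/c["fx"],(v-c["cy"])/c["fy"],1];o=T[:3,3]
    return o+d*(z-o[2])/d[2]
def proj(n,p):
    c=arm.get_calibration(n);T=np.array(c["cam_to_world"])
    q=T[:3,:3].T@(np.array(p)-T[:3,3]);return np.array([c["cx"]+c["fx"]*q[0]/q[2],c["cy"]+c["fy"]*q[1]/q[2]])
E
python3 -c "
from h import *
crop('top','t1',180,120,200,150,4)
crop('side','s1',200,150,110,110,5)"
```

```text
(no output)
```

View pics/t1.png

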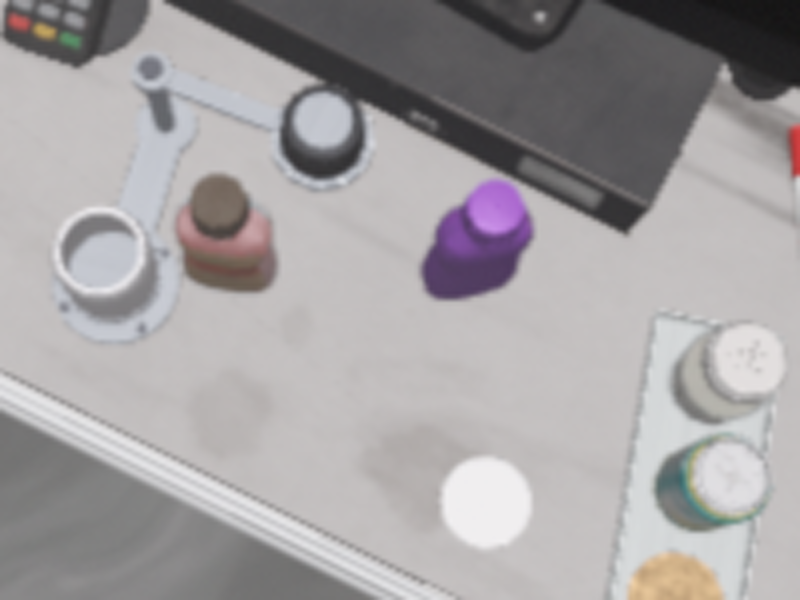

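View pics/s1.png

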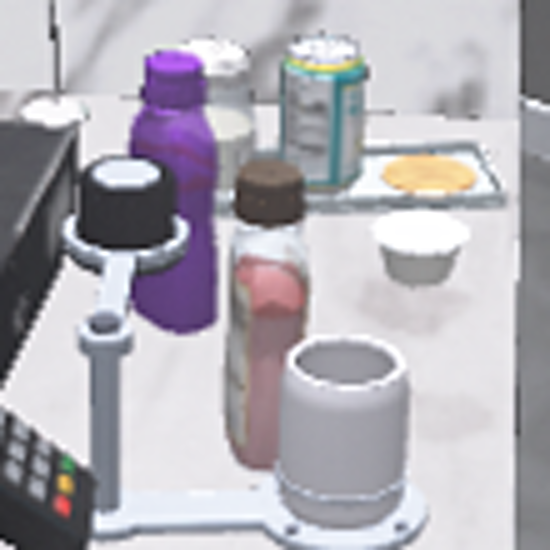

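```bash
python3 -c "
from h import *
t=lambda u,v,z:ray('top',180+u/4-.4,120+v/4-.4,z)
s=lambda u,v,z:ray('side',200+u/5-.4,150+v/5-.4,z)
P=dict(bot=t(219,201,.188),jar=t(102,252,.105),piv=t(150,67,.135),cap=t(322,118,.165),ring=t(323,136,.127),dip=t(486,502,.034),can=t(730,481,.115),shk=t(747,360,.119),purp=t(497,208,.19))
P['coas']=ray('top',546/1.5625,422/1.5625,.009)
P['bell']=ray('top',238/1.5625,246/1.5625,.067)
for k,v in P.items():print(k,v.round(3),'r',np.hypot(*v[:2]).round(3),'side',((proj('side',v)-[200,150])*5).round())
print('side: bot',s(271,180,.188),'coas',s(431,175,.009),'jar',s(346,362,.105),'capt',s(128,172,.165),'piv',s(105,322,.135))
d=P['piv']-P['jar'];th=np.arctan2(d[1],d[0]);print('L',np.hypot(*d[:2]),'th',np.degrees(th))
for k in('cap','ring'):
  c=P[k]-P['piv'];print(k,np.hypot(*c[:2]),'a',(np.degrees(np.arctan2(c[1],c[0]))-np.degrees(th)-180)%360)
d=P['shk']-P['can'];print(np.hypot(*d[:2]),np.degrees(np.arctan2(d[1],d[0])))
d=P['can']-P['coas'];print(np.hypot(*d[:2]),np.degrees(np.arctan2(d[1],d[0])))
"
```

```text
bot [0.513 0.118 0.188] r 0.526 side [267. 167.]
jar [0.459 0.194 0.105] r 0.498 side [343. 355.]
piv [0.596 0.222 0.135] r 0.636 side [102. 314.]
cap [0.607 0.084 0.165] r 0.613 side [120. 170.]
ring [0.607 0.083 0.127] r 0.613 side [120. 225.]
dip [ 0.427 -0.146  0.034] r 0.451 side [416. 228.]
can [ 0.506 -0.29   0.115] r 0.584 side [325.  46.]
shk [ 0.592 -0.267  0.119] r 0.65 side [210.  45.]
purp [ 0.593 -0.057  0.19 ] r 0.596 side [173.  54.]
coas [ 0.426 -0.313  0.009] r 0.529 side [424. 168.]
bell [0.465 0.391 0.067] r 0.607 side [303. 595.]
side: bot [0.51036056 0.13367993 0.188     ] coas [ 0.42197497 -0.30504453  0.009     ] jar [0.45778085 0.20039    0.105     ] capt [0.60368363 0.08288953 0.165     ] piv [0.59474558 0.2290992  0.135     ]
L 0.14018122465944943 th 11.555661162371713
cap 0.13833242998765657 a 82.8652142137289
ring 0.13965842496157324 a 82.92893319150835
0.0887275402785019 14.956482806108584
0.08311760198734214 16.12600860282378
```

```bash
R='[{"dx":0.015,"dy":0.038,"dz":0.001,"grip":1},{"dx":0.03,"dy":0.076,"dz":0.002,"grip":1},{"dx":0.045,"dy":0.114,"dz":0.003,"grip":1},{"dx":0.06,"dy":0.152,"dz":0.004,"grip":1},{"dx":0.075,"dy":0.19,"dz":0.005,"grip":1}]'
python3 -m crank '[{"dx":0.015,"dy":0.038,"dz":0.001,"grip":1},{"dx":0.03,"dy":0.076,"dz":0.002,"grip":1},{"dx":0.045,"dy":0.114,"dz":0.003,"grip":1},{"dx":0.06,"dy":0.152,"dz":0.004,"grip":1},{"dx":0.075,"dy":0.19,"dz":0.005,"grip":1}]' 20
python3 -m crank '[{"dx":0.015,"dy":0.038,"dz":0.001,"grip":1},{"dx":0.03,"dy":0.076,"dz":0.002,"grip":1},{"dx":0.045,"dy":0.114,"dz":0.003,"grip":1},{"dx":0.06,"dy":0.152,"dz":0.004,"grip":1},{"dx":0.075,"dy":0.19,"dz":0.005,"grip":1}]'
python3 -m crank '[{"dx":0.015,"dy":0.038,"dz":0.001,"grip":1},{"dx":0.03,"dy":0.076,"dz":0.002,"grip":1},{"dx":0.045,"dy":0.114,"dz":0.003,"grip":1},{"dx":0.06,"dy":0.152,"dz":0.004,"grip":1},{"dx":0.075,"dy":0.19,"dz":0.005,"grip":1}]'
```

```text
invalid input at $[0]: expected keys dx, dy, dz, twist, grip
invalid input at $[0]: expected keys dx, dy, dz, twist, grip
invalid input at $[0]: expected keys dx, dy, dz, twist, grip
```

```bash
python3 -m crank '[{"dx":0.015,"dy":0.038,"dz":0.001,"twist":0,"grip":1},{"dx":0.03,"dy":0.076,"dz":0.002,"twist":0,"grip":1},{"dx":0.045,"dy":0.114,"dz":0.003,"twist":0,"grip":1},{"dx":0.06,"dy":0.152,"dz":0.004,"twist":0,"grip":1},{"dx":0.075,"dy":0.19,"dz":0.005,"twist":0,"grip":1}]' 20
python3 -m crank '[{"dx":0.015,"dy":0.038,"dz":0.001,"twist":0,"grip":1},{"dx":0.03,"dy":0.076,"dz":0.002,"twist":0,"grip":1},{"dx":0.045,"dy":0.114,"dz":0.003,"twist":0,"grip":1},{"dx":0.06,"dy":0.152,"dz":0.004,"twist":0,"grip":1},{"dx":0.075,"dy":0.19,"dz":0.005,"twist":0,"grip":1}]'
python3 -m crank '[{"dx":0.015,"dy":0.038,"dz":0.001,"twist":0,"grip":1},{"dx":0.03,"dy":0.076,"dz":0.002,"twist":0,"grip":1},{"dx":0.045,"dy":0.114,"dz":0.003,"twist":0,"grip":1},{"dx":0.06,"dy":0.152,"dz":0.004,"twist":0,"grip":1},{"dx":0.075,"dy":0.19,"dz":0.005,"twist":0,"grip":1}]'
```

```text
t: 0.62
eef_pos: [0.2789, -0.4517, 0.2313]
ee_rot: [3.141, -0.0, -2.835]
force: [1.9, -0.3, -0.0]
width: 0.0877
gripper_force: 0.0
t: 1.03
eef_pos: [0.3539, -0.2617, 0.2368]
ee_rot: [-3.141, 0.001, -2.835]
force: [0.8, 0.3, 0.4]
width: 0.0879
gripper_force: 0.0
t: 1.45
eef_pos: [0.4289, -0.0714, 0.242]
ee_rot: [3.142, 0.001, -2.834]
force: [0.9, -1.2, -0.2]
width: 0.0881
gripper_force: 0.0
```

```bash
python3 -m crank '[{"dx":0.016,"dy":0.038,"dz":0,"twist":0,"grip":1},{"dx":0.032,"dy":0.076,"dz":0,"twist":0,"grip":1},{"dx":0.048,"dy":0.114,"dz":0,"twist":0,"grip":1},{"dx":0.065,"dy":0.152,"dz":0,"twist":0,"grip":1},{"dx":0.082,"dy":0.19,"dz":0,"twist":0,"grip":1}]'
python3 -c "
from h import *
crop('side','s2',200,110,120,120,5)
p=arm.get_state()['eef_pos'];print(p,(proj('side',p)-[200,110])*5)"
```

```text
t: 1.87
eef_pos: [0.5111, 0.1187, 0.2418]
ee_rot: [3.141, 0.001, -2.834]
force: [1.4, -0.6, 0.6]
width: 0.0875
gripper_force: 0.0
[0.51451461 0.12377186 0.24114099] [266.08188608 288.15342138]
```

View pics/s2.png

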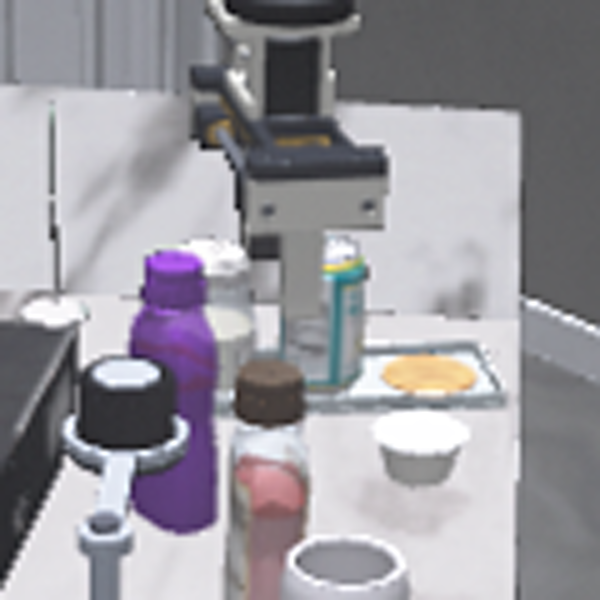

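The picture shows the hand above and behind the brown cap at (270,380), roughly in line with it and with nothing in between. Descending to grip.

```bash
python3 -m crank '[{"dx":0,"dy":0.002,"dz":-0.02,"twist":0,"grip":1},{"dx":0,"dy":0.002,"dz":-0.04,"twist":0,"grip":1},{"dx":0,"dy":0.002,"dz":-0.058,"twist":0,"grip":1},{"dx":0,"dy":0.002,"dz":-0.072,"twist":0,"grip":1},{"dx":0,"dy":0.002,"dz":-0.081,"twist":0,"grip":1}]' 35
python3 -m crank '[{"dx":0,"dy":0,"dz":0,"twist":0,"grip":0.4},{"dx":0,"dy":0,"dz":0,"twist":0,"grip":0.1},{"dx":0,"dy":0,"dz":0,"twist":0,"grip":-0.1},{"dx":0,"dy":0,"dz":0,"twist":0,"grip":-0.3},{"dx":0,"dy":0,"dz":0,"twist":0,"grip":-0.4}]'
python3 -m crank '[{"dx":0,"dy":0,"dz":0,"twist":0,"grip":-0.7},{"dx":0,"dy":0,"dz":0,"twist":0,"grip":-1},{"dx":0,"dy":0,"dz":0,"twist":0,"grip":-1},{"dx":0,"dy":0,"dz":0,"twist":0,"grip":-1},{"dx":0,"dy":0,"dz":0,"twist":0,"grip":-1}]'
```

```text
t: 2.33
eef_pos: [0.51, 0.1182, 0.1588]
ee_rot: [-3.141, -0.002, -2.835]
force: [-0.6, 0.1, -0.0]
width: 0.0879
gripper_force: 0.0
t: 2.75
eef_pos: [0.5113, 0.1187, 0.1615]
ee_rot: [3.141, 0.002, -2.835]
force: [0.9, 0.2, 0.4]
width: 0.0597
gripper_force: 0.0
t: 3.17
eef_pos: [0.5111, 0.1188, 0.1609]
ee_rot: [3.141, 0.001, -2.835]
force: [-0.1, 2.2, 2.6]
width: 0.0421
gripper_force: 35.0
```

```bash
python3 -m crank '[{"dx":0,"dy":0,"dz":0.006,"twist":0,"grip":-1},{"dx":0,"dy":0,"dz":0.018,"twist":0,"grip":-1},{"dx":0,"dy":0,"dz":0.034,"twist":0,"grip":-1},{"dx":0,"dy":0,"dz":0.05,"twist":0,"grip":-1},{"dx":0,"dy":0,"dz":0.06,"twist":0,"grip":-1}]'
python3 -c "
from h import *
crop('side','s3',190,90,140,120,5)"
```

```text
t: 3.58
eef_pos: [0.5108, 0.1183, 0.2217]
ee_rot: [-3.141, -0.0, -2.835]
force: [0.3, 1.1, -4.3]
width: 0.042
gripper_force: 35.0
```

View pics/s3.png

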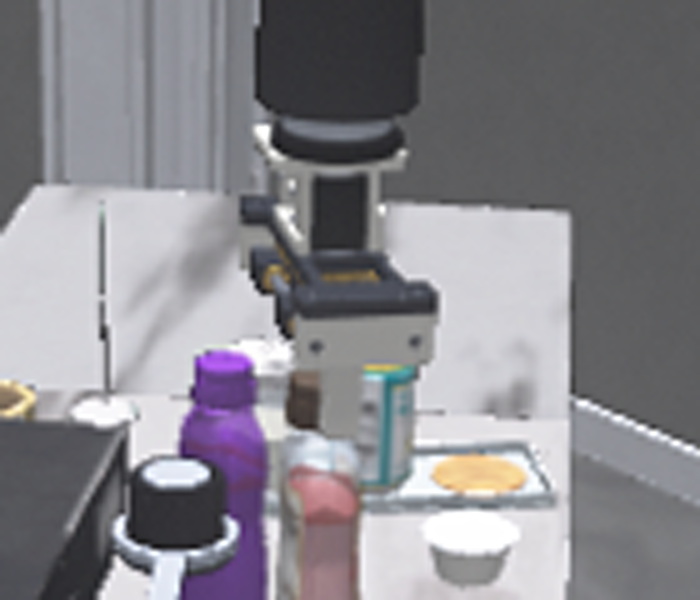

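```bash
python3 -m crank '[{"dx":-0.001,"dy":-0.006,"dz":0,"twist":0,"grip":-1},{"dx":-0.004,"dy":-0.018,"dz":0,"twist":0,"grip":-1},{"dx":-0.0075,"dy":-0.036,"dz":0,"twist":0,"grip":-1},{"dx":-0.0125,"dy":-0.06,"dz":0,"twist":0,"grip":-1},{"dx":-0.0175,"dy":-0.085,"dz":0,"twist":0,"grip":-1}]'
python3 -m crank '[{"dx":-0.005,"dy":-0.025,"dz":0,"twist":0,"grip":-1},{"dx":-0.01,"dy":-0.05,"dz":0,"twist":0,"grip":-1},{"dx":-0.0155,"dy":-0.075,"dz":0,"twist":0,"grip":-1},{"dx":-0.021,"dy":-0.1,"dz":0,"twist":0,"grip":-1},{"dx":-0.026,"dy":-0.125,"dz":0,"twist":0,"grip":-1}]'
python3 -m crank '[{"dx":-0.005,"dy":-0.025,"dz":0,"twist":0,"grip":-1},{"dx":-0.01,"dy":-0.05,"dz":0,"twist":0,"grip":-1},{"dx":-0.0155,"dy":-0.075,"dz":0,"twist":0,"grip":-1},{"dx":-0.021,"dy":-0.1,"dz":0,"twist":0,"grip":-1},{"dx":-0.026,"dy":-0.125,"dz":0,"twist":0,"grip":-1}]'
python3 -m crank '[{"dx":-0.005,"dy":-0.025,"dz":0,"twist":0,"grip":-1},{"dx":-0.01,"dy":-0.049,"dz":0,"twist":0,"grip":-1},{"dx":-0.0145,"dy":-0.069,"dz":0,"twist":0,"grip":-1},{"dx":-0.0175,"dy":-0.084,"dz":0,"twist":0,"grip":-1},{"dx":-0.0195,"dy":-0.095,"dz":0,"twist":0,"grip":-1}]'
python3 -m crank '[{"dx":0,"dy":0,"dz":-0.008,"twist":0,"grip":-1},{"dx":0,"dy":0,"dz":-0.018,"twist":0,"grip":-1},{"dx":0,"dy":0,"dz":-0.025,"twist":0,"grip":-1},{"dx":0,"dy":0,"dz":-0.03,"twist":0,"grip":-1},{"dx":0,"dy":0,"dz":-0.03,"twist":0,"grip":-1}]'
python3 -c "
from h import *
crop('side','s4',190,70,140,120,5)
for n,o in(('side',[190,70]),):
  print(((proj(n,[.422,-.3115,.009])-o)*5),arm.get_state()['eef_pos'])"
```

```text
t: 4.05
eef_pos: [0.4918, 0.0319, 0.219]
ee_rot: [-3.142, -0.003, -2.834]
force: [0.8, -0.3, -3.8]
width: 0.0418
gripper_force: 35.0
t: 4.47
eef_pos: [0.4652, -0.0934, 0.2193]
ee_rot: [3.141, -0.002, -2.835]
force: [0.2, -0.0, -4.0]
width: 0.042
gripper_force: 35.0
t: 4.88
eef_pos: [0.439, -0.218, 0.2193]
ee_rot: [3.14, -0.002, -2.835]
force: [1.0, -0.2, -3.7]
width: 0.0422
gripper_force: 35.0
t: 5.3
eef_pos: [0.4196, -0.3129, 0.2191]
ee_rot: [3.14, -0.002, -2.837]
force: [-0.2, 0.9, -3.3]
width: 0.0421
gripper_force: 35.0
t: 5.72
eef_pos: [0.421, -0.3105, 0.1888]
ee_rot: [3.14, -0.002, -2.834]
force: [0.4, 0.1, -3.7]
width: 0.0421
gripper_force: 35.0
[479.27403372 569.76401204] [ 0.42153108 -0.31073161  0.18970912]
```

View pics/s4.png

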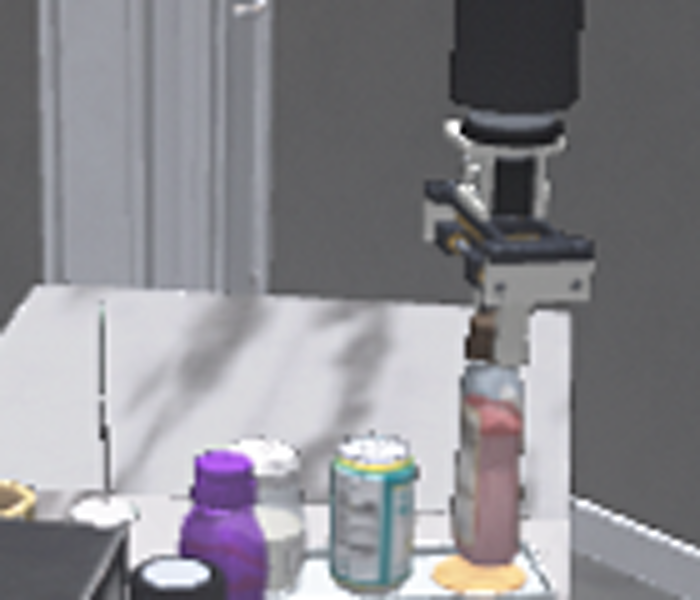

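The bottle hangs upright about 20 mm above the coaster. Its base is at about (487,555) and the coaster centre at (481,575), so I'll shift it +4 mm in x and +2 mm in y and lower it.

```bash
python3 -m crank '[{"dx":0.002,"dy":0.001,"dz":-0.005,"twist":0,"grip":-1},{"dx":0.004,"dy":0.002,"dz":-0.01,"twist":0,"grip":-1},{"dx":0.004,"dy":0.002,"dz":-0.015,"twist":0,"grip":-1},{"dx":0.004,"dy":0.002,"dz":-0.018,"twist":0,"grip":-1},{"dx":0.004,"dy":0.002,"dz":-0.019,"twist":0,"grip":-1}]'
python3 -m crank '[{"dx":0,"dy":0,"dz":0,"twist":0,"grip":-1},{"dx":0,"dy":0,"dz":0,"twist":0,"grip":-1},{"dx":0,"dy":0,"dz":-0.001,"twist":0,"grip":-1},{"dx":0,"dy":0,"dz":-0.001,"twist":0,"grip":-1},{"dx":0,"dy":0,"dz":-0.001,"twist":0,"grip":-1}]'
```

```text
t: 6.18
eef_pos: [0.4255, -0.3092, 0.1708]
ee_rot: [3.141, -0.001, -2.835]
force: [0.9, -0.5, -3.4]
width: 0.042
gripper_force: 35.0
t: 6.6
eef_pos: [0.4259, -0.3095, 0.1707]
ee_rot: [-3.141, 0.0, -2.835]
force: [0.0, 0.2, -5.3]
width: 0.0422
gripper_force: 35.0
```

```bash
python3 -m crank '[{"dx":0,"dy":0,"dz":-0.0005,"twist":0,"grip":-1},{"dx":0,"dy":0,"dz":-0.001,"twist":0,"grip":-1},{"dx":0,"dy":0,"dz":-0.0015,"twist":0,"grip":-1},{"dx":0,"dy":0,"dz":-0.0015,"twist":0,"grip":-1},{"dx":0,"dy":0,"dz":-0.0015,"twist":0,"grip":-1}]'
```

```text
t: 7.02
eef_pos: [0.4262, -0.3096, 0.1699]
ee_rot: [-3.141, 0.001, -2.835]
force: [-1.9, 3.5, 6.3]
width: 0.0419
gripper_force: 35.0
```

Contact, since the vertical force has changed sign. Opening and rising.

```bash
python3 -m crank '[{"dx":0,"dy":0,"dz":0,"twist":0,"grip":-0.1},{"dx":0,"dy":0,"dz":0,"twist":0,"grip":0.1},{"dx":0,"dy":0,"dz":0,"twist":0,"grip":0.4},{"dx":0,"dy":0,"dz":0,"twist":0,"grip":0.7},{"dx":0,"dy":0,"dz":0,"twist":0,"grip":1}]'
python3 -m crank '[{"dx":0,"dy":0,"dz":0,"twist":0,"grip":1},{"dx":0,"dy":0,"dz":0,"twist":0,"grip":1},{"dx":0,"dy":0,"dz":0.01,"twist":0,"grip":1},{"dx":0,"dy":0,"dz":0.03,"twist":0,"grip":1},{"dx":0,"dy":0,"dz":0.06,"twist":0,"grip":1}]'
python3 -m crank '[{"dx":0,"dy":0.01,"dz":0.02,"twist":0,"grip":1},{"dx":0.01,"dy":0.04,"dz":0.02,"twist":0,"grip":1},{"dx":0.02,"dy":0.08,"dz":0.02,"twist":0,"grip":1},{"dx":0.03,"dy":0.12,"dz":0.02,"twist":0,"grip":1},{"dx":0.04,"dy":0.16,"dz":0.02,"twist":0,"grip":1}]'
python3 -c "
from h import *
crop('side','s5',190,110,140,120,5)"
```

```text
t: 7.43
eef_pos: [0.4259, -0.3096, 0.1689]
ee_rot: [-3.142, -0.0, -2.835]
force: [0.6, -0.7, 0.2]
width: 0.0631
gripper_force: 0.0
t: 7.85
eef_pos: [0.4245, -0.3089, 0.2282]
ee_rot: [3.139, -0.004, -2.835]
force: [0.7, -0.4, -0.1]
width: 0.0867
gripper_force: 0.0
t: 8.27
eef_pos: [0.4659, -0.1481, 0.2502]
ee_rot: [-3.141, 0.001, -2.836]
force: [1.0, -1.1, -0.3]
width: 0.0874
gripper_force: 0.0
```

View pics/s5.png

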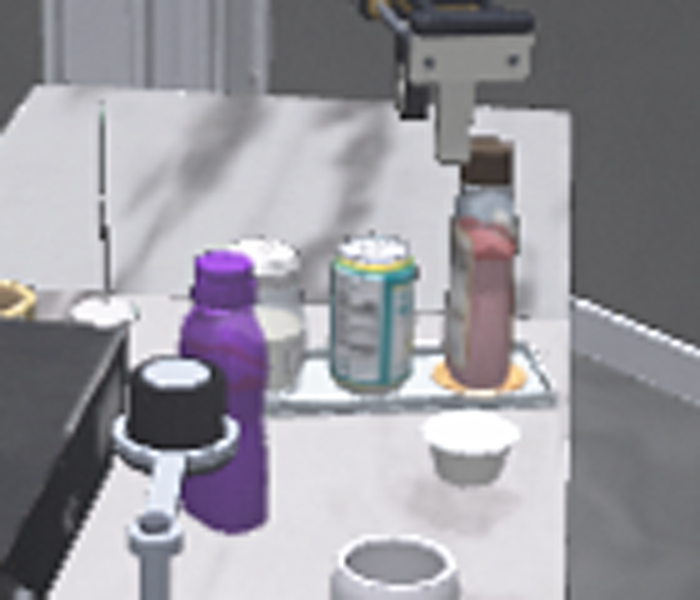

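The bottle stands upright, centred on the coaster, and the tray items and dip cup haven't moved. Before gripping the cap I'll work out how close the drawer and monitor are, and how much wrist range is left.

```bash
python3 -c "
from h import *
def tri(a,b):
  best=min(((np.linalg.norm(proj('side',ray('top',*a,z))-b),z) for z in np.arange(0,.6,.005)))
  return best,ray('top',*a,best[1]).round(3)
print('drawer corner',tri((180+648/4,120+198/4),(np.array([336,273])*.64)))
print('stand base',ray('top',455*.64,170*.64,.12).round(3))
for z in (.02,.08,.1,.12,.127): print(z,'drawer edge near cap',ray('top',180+370/4,120+95/4,z).round(3), ray('top',180+430/4,120+105/4,z).round(3))
# monitor: side top-right corner and bottom-right corner
for px in((285,115),(272,218)):
  for z in (.15,.2,.3,.4,.5,.55):
    p=ray('side',px[0]*.64,px[1]*.64,z); print(px,z,p.round(2),(proj('top',p)/.64).round())
s=arm.get_state();print(s['q'].round(3),s['ee_rot'].round(3),s['eef_pos'])
"
```

```text
drawer corner ((np.float64(1.436608461681434), np.float64(0.095)), array([ 0.682, -0.159,  0.095]))
stand base [0.784 0.062 0.12 ]
0.02 drawer edge near cap [0.691 0.077 0.02 ] [0.705 0.028 0.02 ]
0.08 drawer edge near cap [0.669 0.069 0.08 ] [0.682 0.024 0.08 ]
0.1 drawer edge near cap [0.661 0.067 0.1  ] [0.675 0.022 0.1  ]
0.12 drawer edge near cap [0.654 0.065 0.12 ] [0.667 0.02  0.12 ]
0.127 drawer edge near cap [0.652 0.064 0.127] [0.664 0.02  0.127]
(285, 115) 0.15 [ 1.15 -1.68  0.15] [1443.  394.]
(285, 115) 0.2 [ 1.09 -1.43  0.2 ] [1331.  358.]
(285, 115) 0.3 [ 0.97 -0.92  0.3 ] [1082.  276.]
(285, 115) 0.4 [ 0.85 -0.41  0.4 ] [789. 181.]
(285, 115) 0.5 [0.72 0.09 0.5 ] [442.  67.]
(285, 115) 0.55 [0.66 0.35 0.55] [242.   2.]
(272, 218) 0.15 [ 0.88 -0.36  0.15] [678. 213.]
(272, 218) 0.2 [ 0.84 -0.21  0.2 ] [607. 187.]
(272, 218) 0.3 [0.76 0.08 0.3 ] [448. 128.]
(272, 218) 0.4 [0.68 0.38 0.4 ] [258.  58.]
(272, 218) 0.5 [0.61 0.67 0.5 ] [ 28. -27.]
(272, 218) 0.55 [0.57 0.82 0.55] [-106.  -76.]
[ 1.060e-01  3.100e-02 -3.480e-01 -1.000e-03 -1.189e+00 -1.367e+00] [ 3.141e+00  3.000e-03 -2.833e+00] [ 0.46785883 -0.142815    0.2502557 ]
```

```bash
python3 -m crank '[{"dx":0.005,"dy":0.008,"dz":0,"twist":7,"grip":1},{"dx":0.01,"dy":0.016,"dz":0,"twist":14,"grip":1},{"dx":0.015,"dy":0.024,"dz":0,"twist":21,"grip":1},{"dx":0.02,"dy":0.032,"dz":0,"twist":28,"grip":1},{"dx":0.025,"dy":0.04,"dz":0,"twist":35,"grip":1}]'
python3 -m crank '[{"dx":0.005,"dy":0.008,"dz":0,"twist":7,"grip":1},{"dx":0.01,"dy":0.016,"dz":0,"twist":14,"grip":1},{"dx":0.015,"dy":0.024,"dz":0,"twist":21,"grip":1},{"dx":0.02,"dy":0.032,"dz":0,"twist":28,"grip":1},{"dx":0.025,"dy":0.04,"dz":0,"twist":35,"grip":1}]'
python3 -m crank '[{"dx":0.005,"dy":0.008,"dz":0,"twist":7,"grip":1},{"dx":0.01,"dy":0.016,"dz":0,"twist":14,"grip":1},{"dx":0.015,"dy":0.024,"dz":0,"twist":21,"grip":1},{"dx":0.02,"dy":0.032,"dz":0,"twist":28,"grip":1},{"dx":0.025,"dy":0.04,"dz":0,"twist":35,"grip":1}]'
python3 -m crank '[{"dx":0.005,"dy":0.008,"dz":0,"twist":7,"grip":1},{"dx":0.01,"dy":0.016,"dz":0,"twist":14,"grip":1},{"dx":0.015,"dy":0.024,"dz":0,"twist":21,"grip":1},{"dx":0.02,"dy":0.032,"dz":0,"twist":28,"grip":1},{"dx":0.025,"dy":0.04,"dz":0,"twist":35,"grip":1}]'
python3 -m crank '[{"dx":0.005,"dy":0.008,"dz":0,"twist":7,"grip":1},{"dx":0.01,"dy":0.016,"dz":0,"twist":14,"grip":1},{"dx":0.015,"dy":0.024,"dz":0,"twist":21,"grip":1},{"dx":0.02,"dy":0.032,"dz":0,"twist":28,"grip":1},{"dx":0.025,"dy":0.04,"dz":0,"twist":35,"grip":1}]'
python3 -m crank '[{"dx":0.005,"dy":0.008,"dz":0,"twist":7,"grip":1},{"dx":0.01,"dy":0.016,"dz":0,"twist":14,"grip":1},{"dx":0.013,"dy":0.024,"dz":0,"twist":21,"grip":1},{"dx":0.013,"dy":0.028,"dz":0,"twist":25,"grip":1},{"dx":0.013,"dy":0.028,"dz":0,"twist":25,"grip":1}]'
python3 -c "
from h import *
crop('top','t6',200,120,120,90,6)
s=arm.get_state();print(s['q'].round(3),s['ee_rot'].round(3),s['eef_pos'])
print((proj('top',s['eef_pos'])-[200,120])*6)"
```

```text
t: 8.73
eef_pos: [0.4912, -0.109, 0.2499]
ee_rot: [-3.141, 0.0, -2.217]
force: [-0.3, -0.0, -0.2]
width: 0.0876
gripper_force: 0.0
t: 9.15
eef_pos: [0.5162, -0.0692, 0.2499]
ee_rot: [-3.141, -0.0, -1.607]
force: [-0.7, 0.2, 0.5]
width: 0.0878
gripper_force: 0.0
t: 9.57
eef_pos: [0.5412, -0.0291, 0.2499]
ee_rot: [-3.141, -0.0, -0.996]
force: [-0.3, -0.7, 0.3]
width: 0.0876
gripper_force: 0.0
t: 9.98
eef_pos: [0.5662, 0.0108, 0.2499]
ee_rot: [-3.141, -0.001, -0.385]
force: [0.6, -0.3, 0.2]
width: 0.0877
gripper_force: 0.0
t: 10.4
eef_pos: [0.5912, 0.0509, 0.2499]
ee_rot: [3.142, -0.001, 0.226]
force: [-0.2, -0.7, -0.4]
width: 0.0873
gripper_force: 0.0
t: 10.82
eef_pos: [0.6041, 0.0792, 0.2496]
ee_rot: [3.141, -0.0, 0.66]
force: [0.8, -0.1, 0.3]
width: 0.0878
gripper_force: 0.0
[ 0.45   0.237 -0.106  0.    -1.227  1.776] [ 3.141 -0.     0.655] [0.60394762 0.07878555 0.24950616]
[370.8633849 119.6995464]
```

View pics/t6.png

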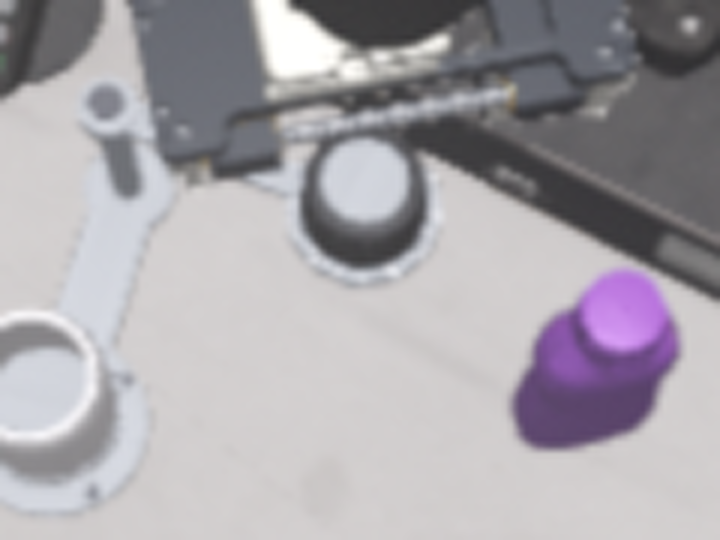

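The picture shows the open fingers straddling the cap (top disc at (364,180), ring centred near (365,211)). I'll refine the cap position with these pixels.

```bash
python3 -c "
from h import *
t=lambda u,v,z:ray('top',200+(u+.5)/6-.5,120+(v+.5)/6-.5,z)
print(t(364,181,.165),t(365,210,.127),t(106,100,.135),t(32,378,.105))"
```

```text
[0.60547402 0.08277179 0.165     ] [0.60462712 0.0811835  0.127     ] [0.59688748 0.22169823 0.135     ] [0.45886774 0.19438773 0.105     ]
```

```bash
python3 -m crank '[{"dx":0.0005,"dy":0.002,"dz":-0.02,"twist":0,"grip":1},{"dx":0.0005,"dy":0.004,"dz":-0.04,"twist":0,"grip":1},{"dx":0.0005,"dy":0.0045,"dz":-0.06,"twist":0,"grip":1},{"dx":0.0005,"dy":0.0045,"dz":-0.075,"twist":0,"grip":1},{"dx":0.0005,"dy":0.0045,"dz":-0.085,"twist":0,"grip":1}]' 15
python3 -m crank '[{"dx":0,"dy":0,"dz":-0.01,"twist":0,"grip":1},{"dx":0,"dy":0,"dz":-0.02,"twist":0,"grip":1},{"dx":0,"dy":0,"dz":-0.027,"twist":0,"grip":1},{"dx":0,"dy":0,"dz":-0.0305,"twist":0,"grip":1},{"dx":0,"dy":0,"dz":-0.0305,"twist":0,"grip":1}]'
python3 -m crank '[{"dx":0,"dy":0,"dz":0,"twist":0,"grip":0.7},{"dx":0,"dy":0,"dz":0,"twist":0,"grip":0.6},{"dx":0,"dy":0,"dz":0,"twist":0,"grip":0.5},{"dx":0,"dy":0,"dz":0,"twist":0,"grip":0.4},{"dx":0,"dy":0,"dz":0,"twist":0,"grip":0.3}]'
python3 -m crank '[{"dx":0,"dy":0,"dz":0,"twist":0,"grip":0.2},{"dx":0,"dy":0,"dz":0,"twist":0,"grip":0.1},{"dx":0,"dy":0,"dz":0,"twist":0,"grip":0},{"dx":0,"dy":0,"dz":0,"twist":0,"grip":0},{"dx":0,"dy":0,"dz":0,"twist":0,"grip":0}]'
python3 -c "
from station import arm
s=arm.get_state();print(s['q'].round(3),s['ee_rot'].round(3),s['eef_pos'],s['force'],s['moment'])"
```

```text
t: 11.28
eef_pos: [0.6036, 0.0825, 0.1627]
ee_rot: [-3.141, 0.002, 0.653]
force: [-0.2, -0.6, 0.2]
width: 0.0877
gripper_force: 0.0
t: 11.7
eef_pos: [0.6041, 0.0829, 0.1329]
ee_rot: [-3.141, 0.001, 0.655]
force: [0.2, 0.5, 0.1]
width: 0.0878
gripper_force: 0.0
t: 12.12
eef_pos: [0.6045, 0.0831, 0.134]
ee_rot: [3.141, -0.001, 0.656]
force: [-0.2, -0.1, -0.1]
width: 0.0606
gripper_force: 0.1
t: 12.53
eef_pos: [0.6045, 0.083, 0.1339]
ee_rot: [3.141, -0.0, 0.656]
force: [-0.3, -1.3, 3.0]
width: 0.0598
gripper_force: 15.0
[ 0.456  0.327 -0.26   0.    -0.984  1.77 ] [ 3.141 -0.     0.656] [0.60452766 0.08296523 0.13387282] [-0.3306709  -1.2686543   3.02873487] [-0.60642529  0.24417632  0.03846265]
```

```bash
python3 -c "
import numpy as np
f=lambda d:.1395*np.array([np.cos(np.radians(273.5-d)),np.sin(np.radians(273.5-d))])
for c in range(4):
  for i in range(1,6): print(c,(f(20*c+4*i)-f(20*c)).round(4),-4*i)"
```

```text
0 [-0.0097 -0.0003] -4
0 [-0.0195  0.0002] -8
0 [-0.0291  0.0013] -12
0 [-0.0387  0.003 ] -16
0 [-0.0481  0.0055] -20
1 [-0.0092  0.0031] -4
1 [-0.0182  0.0068] -8
1 [-0.0269  0.0112] -12
1 [-0.0353  0.0161] -16
1 [-0.0434  0.0216] -20
2 [-0.0076  0.0061] -4
2 [-0.0148  0.0126] -8
2 [-0.0215  0.0197] -12
2 [-0.0277  0.0272] -16
2 [-0.0333  0.0351] -20
3 [-0.0051  0.0083] -4
3 [-0.0096  0.0169] -8
3 [-0.0135  0.0259] -12
3 [-0.0167  0.035 ] -16
3 [-0.0193  0.0444] -20
```

```bash
python3 -m crank '[{"dx":-0.0097,"dy":-0.0003,"dz":0,"twist":-4,"grip":0},{"dx":-0.0195,"dy":0.0002,"dz":0,"twist":-8,"grip":0},{"dx":-0.0291,"dy":0.0013,"dz":0,"twist":-12,"grip":0},{"dx":-0.0387,"dy":0.003,"dz":0,"twist":-16,"grip":0},{"dx":-0.0481,"dy":0.0055,"dz":0,"twist":-20,"grip":0}]'
python3 -c "
from station import arm
s=arm.get_state();print(s['force'],s['moment'],s['eef_pos'])"
```

```text
t: 12.95
eef_pos: [0.5565, 0.0889, 0.1339]
ee_rot: [-3.141, -0.002, 0.303]
force: [1.6, 1.3, 1.6]
width: 0.0595
gripper_force: 15.0
[1.56867271 1.30670152 1.62209585] [ 0.23124489 -0.43826604 -0.0308754 ] [0.55651046 0.08885692 0.13390329]
```

Forces are small, so carry on along the arc.

```bash
python3 -m crank '[{"dx":-0.0092,"dy":0.0031,"dz":0,"twist":-4,"grip":0},{"dx":-0.0182,"dy":0.0068,"dz":0,"twist":-8,"grip":0},{"dx":-0.0269,"dy":0.0112,"dz":0,"twist":-12,"grip":0},{"dx":-0.0353,"dy":0.0161,"dz":0,"twist":-16,"grip":0},{"dx":-0.0434,"dy":0.0216,"dz":0,"twist":-20,"grip":0}]'
python3 -m crank '[{"dx":-0.0076,"dy":0.0061,"dz":0,"twist":-4,"grip":0},{"dx":-0.0148,"dy":0.0126,"dz":0,"twist":-8,"grip":0},{"dx":-0.0215,"dy":0.0197,"dz":0,"twist":-12,"grip":0},{"dx":-0.0277,"dy":0.0272,"dz":0,"twist":-16,"grip":0},{"dx":-0.0333,"dy":0.0351,"dz":0,"twist":-20,"grip":0}]'
```

```text
t: 13.37
eef_pos: [0.5131, 0.1108, 0.1339]
ee_rot: [-3.141, -0.002, -0.045]
force: [2.0, 1.7, 1.9]
width: 0.0597
gripper_force: 15.0
t: 13.78
eef_pos: [0.4798, 0.1461, 0.1339]
ee_rot: [-3.14, -0.001, -0.394]
force: [1.3, 0.7, 1.3]
width: 0.0595
gripper_force: 15.0
```

```bash
python3 -m crank '[{"dx":-0.0051,"dy":0.0083,"dz":0,"twist":-4,"grip":0},{"dx":-0.0096,"dy":0.0169,"dz":0,"twist":-8,"grip":0},{"dx":-0.0135,"dy":0.0259,"dz":0,"twist":-12,"grip":0},{"dx":-0.0152,"dy":0.0304,"dz":0,"twist":-14,"grip":0},{"dx":-0.0167,"dy":0.035,"dz":0,"twist":-16,"grip":0}]'
python3 -c "
from station import arm
s=arm.get_state();print(s['force'],s['moment'],s['eef_pos'])"
```

```text
t: 14.2
eef_pos: [0.4631, 0.1811, 0.1339]
ee_rot: [-3.14, -0.0, -0.672]
force: [0.6, -0.8, 1.9]
width: 0.0594
gripper_force: 15.0
[ 0.63077262 -0.77766133  1.86934968] [-0.25444865 -0.37403088  0.04228333] [0.46310147 0.18106623 0.1338822 ]
```

```bash
python3 -m crank '[{"dx":-0.0007,"dy":0.0023,"dz":0,"twist":-1,"grip":0},{"dx":-0.0013,"dy":0.0047,"dz":0,"twist":-2,"grip":0},{"dx":-0.0019,"dy":0.0071,"dz":0,"twist":-3,"grip":0},{"dx":-0.0024,"dy":0.0095,"dz":0,"twist":-4,"grip":0},{"dx":-0.0026,"dy":0.0107,"dz":0,"twist":-4.5,"grip":0}]'
python3 -m crank '[{"dx":-0.0001,"dy":0.0005,"dz":0,"twist":0,"grip":0},{"dx":-0.0002,"dy":0.001,"dz":0,"twist":0,"grip":0},{"dx":-0.0003,"dy":0.0015,"dz":0,"twist":0,"grip":0},{"dx":-0.0004,"dy":0.002,"dz":0,"twist":0,"grip":0},{"dx":-0.0004,"dy":0.002,"dz":0,"twist":0,"grip":0}]'
```

```text
t: 14.62
eef_pos: [0.4603, 0.1911, 0.1337]
ee_rot: [-3.141, -0.0, -0.75]
force: [0.5, -0.4, 4.9]
width: 0.0598
gripper_force: 15.0
t: 15.03
eef_pos: [0.4599, 0.1928, 0.1338]
ee_rot: [3.142, -0.0, -0.749]
force: [-0.3, -1.1, 5.7]
width: 0.0598
gripper_force: 15.0
```

```bash
python3 -m crank '[{"dx":-0.0001,"dy":0.0005,"dz":0,"twist":0,"grip":0},{"dx":-0.0002,"dy":0.001,"dz":0,"twist":0,"grip":0},{"dx":-0.0003,"dy":0.0015,"dz":0,"twist":0,"grip":0},{"dx":-0.0004,"dy":0.002,"dz":0,"twist":0,"grip":0},{"dx":-0.0004,"dy":0.002,"dz":0,"twist":0,"grip":0}]'
python3 -m crank '[{"dx":-0.0001,"dy":0.0005,"dz":0,"twist":0,"grip":0},{"dx":-0.0002,"dy":0.001,"dz":0,"twist":0,"grip":0},{"dx":-0.0002,"dy":0.001,"dz":0,"twist":0,"grip":0},{"dx":-0.0002,"dy":0.001,"dz":0,"twist":0,"grip":0},{"dx":-0.0002,"dy":0.001,"dz":0,"twist":0,"grip":0}]'
```

```text
t: 15.45
eef_pos: [0.4595, 0.1947, 0.1338]
ee_rot: [3.141, -0.0, -0.749]
force: [-0.9, -1.4, 6.0]
width: 0.0597
gripper_force: 15.0
t: 15.87
eef_pos: [0.4592, 0.1957, 0.1338]
ee_rot: [3.141, -0.0, -0.749]
force: [0.0, -1.9, 6.4]
width: 0.0602
gripper_force: 15.0
```

```bash
python3 -m crank '[{"dx":-0.0001,"dy":0.0005,"dz":0,"twist":0,"grip":0},{"dx":-0.0002,"dy":0.001,"dz":0,"twist":0,"grip":0},{"dx":-0.0003,"dy":0.0015,"dz":0,"twist":0,"grip":0},{"dx":-0.0003,"dy":0.0015,"dz":0,"twist":0,"grip":0},{"dx":-0.0003,"dy":0.0015,"dz":0,"twist":0,"grip":0}]'
python3 -m crank '[{"dx":-0.0001,"dy":0.0005,"dz":0,"twist":0,"grip":0},{"dx":-0.0002,"dy":0.001,"dz":0,"twist":0,"grip":0},{"dx":-0.0002,"dy":0.001,"dz":0,"twist":0,"grip":0},{"dx":-0.0002,"dy":0.001,"dz":0,"twist":0,"grip":0},{"dx":-0.0002,"dy":0.001,"dz":0,"twist":0,"grip":0}]'
```

```text
t: 16.28
eef_pos: [0.4589, 0.1972, 0.1338]
ee_rot: [3.141, -0.0, -0.75]
force: [-0.0, -1.3, 7.2]
width: 0.0598
gripper_force: 15.0
t: 16.7
eef_pos: [0.4587, 0.1982, 0.1338]
ee_rot: [3.141, -0.0, -0.749]
force: [-1.5, -1.9, 5.7]
width: 0.0597
gripper_force: 15.0
```

```bash
python3 -m crank '[{"dx":-0.0001,"dy":0.0005,"dz":0,"twist":-0.2,"grip":0},{"dx":-0.0002,"dy":0.001,"dz":0,"twist":-0.4,"grip":0},{"dx":-0.0003,"dy":0.0015,"dz":0,"twist":-0.6,"grip":0},{"dx":-0.0003,"dy":0.0015,"dz":0,"twist":-0.6,"grip":0},{"dx":-0.0003,"dy":0.0015,"dz":0,"twist":-0.6,"grip":0}]'
python3 -m crank '[{"dx":-0.0001,"dy":0.0005,"dz":0,"twist":-0.2,"grip":0},{"dx":-0.0002,"dy":0.001,"dz":0,"twist":-0.4,"grip":0},{"dx":-0.0003,"dy":0.0015,"dz":0,"twist":-0.6,"grip":0},{"dx":-0.0003,"dy":0.0015,"dz":0,"twist":-0.6,"grip":0},{"dx":-0.0003,"dy":0.0015,"dz":0,"twist":-0.6,"grip":0}]'
python3 -c "
from station import arm
s=arm.get_state();print(s['force'],s['moment'],s['eef_pos'])"
```

```text
t: 17.12
eef_pos: [0.4584, 0.1997, 0.1338]
ee_rot: [3.141, -0.0, -0.76]
force: [0.1, -1.3, 5.3]
width: 0.0598
gripper_force: 15.0
t: 17.53
eef_pos: [0.4582, 0.2006, 0.1338]
ee_rot: [3.141, -0.001, -0.77]
force: [-0.5, -2.9, 6.5]
width: 0.0596
gripper_force: 15.0
[-0.52296056 -2.94800946  6.49832357] [-1.47995802 -0.27648015  0.02039557] [0.45822266 0.20060844 0.1337832 ]
```

```bash
python3 -m crank '[{"dx":-0.0001,"dy":0.0005,"dz":0,"twist":0,"grip":0},{"dx":-0.0002,"dy":0.001,"dz":0,"twist":0,"grip":0},{"dx":-0.0002,"dy":0.001,"dz":0,"twist":0,"grip":0},{"dx":-0.0002,"dy":0.001,"dz":0,"twist":0,"grip":0},{"dx":-0.0002,"dy":0.001,"dz":0,"twist":0,"grip":0}]'
python3 -c "
from h import *
s=arm.get_state();print(s['force'],s['moment'],s['eef_pos'])
crop('top','t7',150,120,140,105,5)"
```

```text
t: 17.95
eef_pos: [0.4581, 0.2008, 0.1338]
ee_rot: [3.14, -0.002, -0.77]
force: [3.0, -7.1, 6.1]
width: 0.0597
gripper_force: 15.0
[ 3.04659149 -7.06535732  6.13851789] [-2.66903743 -0.98439409  0.02833246] [0.45807058 0.2008334  0.1337605 ]
```

The stop is reached at (0.458, 0.201), which agrees with the jar position from the side view, at about 7 N. Screwing now, with a firmer grip.

```bash
python3 -m crank '[{"dx":0,"dy":0,"dz":0,"twist":0,"grip":-0.1},{"dx":0,"dy":0,"dz":0,"twist":0,"grip":-0.1},{"dx":0,"dy":0,"dz":0,"twist":-5,"grip":-0.1},{"dx":0,"dy":0,"dz":-0.0002,"twist":-10,"grip":-0.1},{"dx":0,"dy":0,"dz":-0.0004,"twist":-15,"grip":-0.1}]' 30
python3 -m crank '[{"dx":0,"dy":0,"dz":-0.0001,"twist":-5,"grip":-0.1},{"dx":0,"dy":0,"dz":-0.0002,"twist":-10,"grip":-0.1},{"dx":0,"dy":0,"dz":-0.0004,"twist":-15,"grip":-0.1},{"dx":0,"dy":0,"dz":-0.0005,"twist":-20,"grip":-0.1},{"dx":0,"dy":0,"dz":-0.0006,"twist":-25,"grip":-0.1}]'
python3 -c "
from station import arm
s=arm.get_state();print(s['force'],s['moment'],s['eef_pos'],s['q'][5])"
```

```text
t: 18.42
eef_pos: [0.4586, 0.2012, 0.1335]
ee_rot: [3.141, -0.002, -1.036]
force: [5.4, -6.9, 4.2]
width: 0.0599
gripper_force: 30.0
t: 18.83
eef_pos: [0.4596, 0.2016, 0.133]
ee_rot: [-3.139, -0.001, -1.472]
force: [11.2, -7.4, -0.7]
width: 0.0596
gripper_force: 30.0
[11.16064902 -7.35969244 -0.70543104] [-2.62680348 -4.26839535  0.0667663 ] [0.45962793 0.20164192 0.13299596] -0.7110627318144928
```

```bash
python3 -m crank '[{"dx":0.0005,"dy":0,"dz":-0.0001,"twist":-5,"grip":-0.1},{"dx":0.001,"dy":0,"dz":-0.0002,"twist":-10,"grip":-0.1},{"dx":0.0015,"dy":0,"dz":-0.0004,"twist":-15,"grip":-0.1},{"dx":0.0015,"dy":0,"dz":-0.0005,"twist":-20,"grip":-0.1},{"dx":0.0015,"dy":0,"dz":-0.0006,"twist":-25,"grip":-0.1}]'
python3 -m crank '[{"dx":0,"dy":0,"dz":-0.0001,"twist":-5,"grip":-0.1},{"dx":0,"dy":0,"dz":-0.0002,"twist":-10,"grip":-0.1},{"dx":0,"dy":0,"dz":-0.0004,"twist":-15,"grip":-0.1},{"dx":0,"dy":0,"dz":-0.0005,"twist":-20,"grip":-0.1},{"dx":0,"dy":0,"dz":-0.0006,"twist":-25,"grip":-0.1}]'
python3 -c "
from station import arm
s=arm.get_state();print(s['force'],s['moment'],s['eef_pos'],s['q'][5])"
```

```text
t: 19.25
eef_pos: [0.4609, 0.2014, 0.1323]
ee_rot: [-3.139, -0.001, -1.908]
force: [10.8, -7.1, 0.4]
width: 0.0591
gripper_force: 30.0
t: 19.67
eef_pos: [0.4616, 0.2008, 0.1318]
ee_rot: [-3.138, 0.0, -2.344]
force: [15.4, -11.4, -1.4]
width: 0.0593
gripper_force: 30.0
[ 15.42454006 -11.3880545   -1.41287479] [-4.56830804 -6.01329288  0.0744965 ] [0.46160603 0.20079318 0.13178678] -1.5813393776837386
```

```bash
python3 -m crank '[{"dx":0.001,"dy":-0.0003,"dz":-0.0001,"twist":-5,"grip":-0.1},{"dx":0.0015,"dy":-0.0005,"dz":-0.0002,"twist":-10,"grip":-0.1},{"dx":0.0015,"dy":-0.0005,"dz":-0.0004,"twist":-15,"grip":-0.1},{"dx":0.0015,"dy":-0.0005,"dz":-0.0005,"twist":-20,"grip":-0.1},{"dx":0.0015,"dy":-0.0005,"dz":-0.0006,"twist":-25,"grip":-0.1}]'
python3 -m crank '[{"dx":0,"dy":0,"dz":-0.0001,"twist":-5,"grip":-0.1},{"dx":0,"dy":0,"dz":-0.0002,"twist":-10,"grip":-0.1},{"dx":0,"dy":0,"dz":-0.0004,"twist":-15,"grip":-0.1},{"dx":0,"dy":0,"dz":-0.0005,"twist":-20,"grip":-0.1},{"dx":0,"dy":0,"dz":-0.0006,"twist":-25,"grip":-0.1}]'
python3 -c "
from station import arm
s=arm.get_state();print(s['force'],s['moment'],s['eef_pos'],s['q'][5])"
```

```text
t: 20.08
eef_pos: [0.4623, 0.1998, 0.131]
ee_rot: [-3.138, 0.0, -2.781]
force: [11.8, -12.2, 2.2]
width: 0.0591
gripper_force: 30.0
t: 20.5
eef_pos: [0.4622, 0.1989, 0.1304]
ee_rot: [-3.137, 0.001, 3.066]
force: [12.1, -14.8, 3.0]
width: 0.0598
gripper_force: 30.0
[ 12.14115254 -14.84713021   2.98281201] [-6.04697587 -4.70223281  0.12790083] [0.46217    0.19885064 0.13036302] -2.4509749786850294
```

```bash
python3 -m crank '[{"dx":0.0005,"dy":-0.0005,"dz":0,"twist":-5,"grip":-0.1},{"dx":0.0005,"dy":-0.0005,"dz":0,"twist":-10,"grip":-0.1},{"dx":0.0005,"dy":-0.0005,"dz":0,"twist":-14,"grip":-0.1},{"dx":0.0005,"dy":-0.0005,"dz":0,"twist":-17,"grip":-0.1},{"dx":0.0005,"dy":-0.0005,"dz":0,"twist":-20,"grip":-0.1}]'
python3 -c "
from station import arm
s=arm.get_state();print(s['force'],s['moment'],s['eef_pos'],s['q'][5])"
python3 -m crank '[{"dx":0,"dy":0,"dz":0,"twist":-2,"grip":-0.1},{"dx":0,"dy":0,"dz":0,"twist":-4,"grip":-0.1},{"dx":0,"dy":0,"dz":0,"twist":-5,"grip":-0.1},{"dx":0,"dy":0,"dz":0,"twist":-5,"grip":-0.1},{"dx":0,"dy":0,"dz":0,"twist":-5,"grip":-0.1}]'
python3 -c "
from station import arm
s=arm.get_state();print(s['force'],s['moment'],s['eef_pos'],s['q'][5])"
```

```text
t: 20.92
eef_pos: [0.462, 0.1981, 0.13]
ee_rot: [-3.136, 0.002, 2.718]
force: [9.5, -14.2, 1.8]
width: 0.0596
gripper_force: 30.0
[  9.47331957 -14.18017468   1.75874514] [-5.30146282 -3.37348114  0.91608052] [0.46198224 0.19808363 0.12997261] -2.7964482359501925
t: 21.33
eef_pos: [0.4608, 0.1986, 0.1298]
ee_rot: [-3.136, 0.001, 2.635]
force: [2.3, -10.9, 5.7]
width: 0.0595
gripper_force: 30.0
[  2.28237879 -10.87156219   5.67726458] [-3.97568982 -1.05118506  1.22589001] [0.46084723 0.19859594 0.12982481] -2.88002734033745
```

The moment about z jumped from 0.13 to 1.2 N m, so the screw stop is reached. Releasing and backing off upward.

```bash
python3 -m crank '[{"dx":0,"dy":0,"dz":0,"twist":0,"grip":0.4},{"dx":0,"dy":0,"dz":0,"twist":0,"grip":0.6},{"dx":0,"dy":0,"dz":0,"twist":0,"grip":0.8},{"dx":0,"dy":0,"dz":0,"twist":0,"grip":1},{"dx":0,"dy":0,"dz":0,"twist":0,"grip":1}]'
python3 -m crank '[{"dx":0,"dy":0,"dz":0,"twist":0,"grip":1},{"dx":0,"dy":0,"dz":0.01,"twist":0,"grip":1},{"dx":0,"dy":0,"dz":0.03,"twist":0,"grip":1},{"dx":0,"dy":0,"dz":0.06,"twist":0,"grip":1},{"dx":0,"dy":0,"dz":0.09,"twist":0,"grip":1}]'
python3 -m crank '[{"dx":-0.005,"dy":-0.03,"dz":0.02,"twist":0,"grip":1},{"dx":-0.01,"dy":-0.065,"dz":0.03,"twist":0,"grip":1},{"dx":-0.01,"dy":-0.1,"dz":0.03,"twist":0,"grip":1},{"dx":-0.01,"dy":-0.13,"dz":0.03,"twist":0,"grip":1},{"dx":-0.01,"dy":-0.15,"dz":0.03,"twist":0,"grip":1}]'
python3 -c "
from h import *
a=cv2.resize(arm.grab_frame('side')[120:280,190:310,::-1],None,fx=3.3,fy=3.3,interpolation=2)
b=cv2.resize(arm.grab_frame('top')[120:300,170:385,::-1],None,fx=1.8,fy=1.8,interpolation=2)
im=np.zeros((540,800,3),np.uint8);im[:a.shape[0],:a.shape[1]]=a;im[:b.shape[0],400:400+b.shape[1]]=b[:,:400]
cv2.imwrite('pics/fin.png',im)"
```

```text
t: 21.75
eef_pos: [0.4613, 0.2016, 0.13]
ee_rot: [3.142, -0.0, 2.633]
force: [-1.0, -0.1, -0.1]
width: 0.0821
gripper_force: 0.0
t: 22.17
eef_pos: [0.461, 0.2011, 0.2215]
ee_rot: [-3.14, -0.0, 2.633]
force: [1.4, 0.8, 0.9]
width: 0.0874
gripper_force: 0.0
t: 22.58
eef_pos: [0.4509, 0.0495, 0.2515]
ee_rot: [3.14, 0.001, 2.633]
force: [0.3, 1.3, -0.8]
width: 0.0878
gripper_force: 0.0
```

View pics/fin.png

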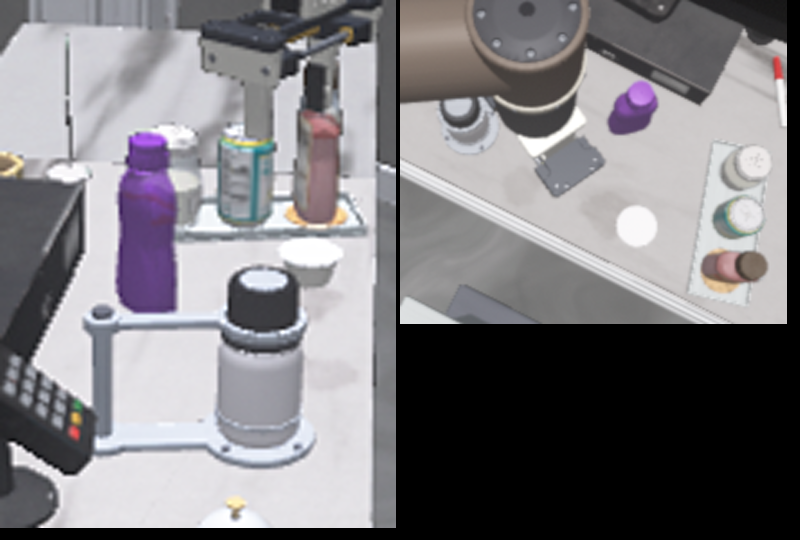

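The cap sits on the jar with the arm parallel to the stand bar. The bottle is upright on the coaster at about (318,215), the other items are undisturbed, and the robot is clear.

```bash
python3 -c "
from station import arm
print(arm.job_done())"
```

```text
the job is handed in; nothing more can be done
None
```

The job is handed in at about 22.7 s of the 72 s allowed: the bottle stands upright on the coaster, the arm is home against its stop, and the cap is screwed down to its stop, with the shaker, can and dip cup seen unmoved and the bell never approached.

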